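# Draw the sprung gauge rod to its length mark and hold it

## Task

On the sprung length gauge, turn the captive wing nut on top of the bridge a quarter turn counter-clockwise, until its wing lies in line with the rod; this unlocks the rod. Then take the rod by its black knob, draw it out against its spring until its pointer stands over the middle of the gap in the index clip on the scale, and finish still gripping it there: do not let go, for the spring pulls it back. Leave the clip where it is set and the pliers, screwdriver and bolt lying round the gauge undisturbed.

Things in the scene. Friction and masses are not known exactly. Their poses are not given: they have to be found in the camera images.
- gauge: the gauge, fixed on the bench: grey base plate, x -55..55, y -175..200 mm in its frame, 12 mm thick; barrel on its -y half; steel bridge over the rod at y = 0 (78 mm along x, 32 along y, top at z 101 mm). Origin on the bench under the nut's axis, z up. +y is the direction the rod draws out; rod axis at x = 0, z = 75 mm
- wing (a joint): angle of the captive wing nut about the vertical (rad), growing counter-clockwise from above, stops at 0 and 1.57. 0: wing across the rod (gauge's x), its crossbar locks the rod; 1.57: wing along the rod (gauge's y), rod free (the bar clears the rod's ears from about 1.2). Starts at 0 to 0.25, stays where left (friction 0.08 N m), does not rise
- nut_grip (a point): point on the nut's axis at the height to grip, at z = 126 mm. The wing is a dark steel upright plate 52 mm long, 10 mm thick, from z 108 to 138 mm, on the bridge's top (z 101 mm)
- rod_part (a joint): draw of the rod (m), 0 home, stop at 0.14; moves along the gauge's +y. Inner spring pulls it home with about 5 N at 0, rising 6 N per 100 mm (12 N at 110 mm). Locked, it can be drawn only about 15 mm
- knob_neck (a point): middle of the neck of the black knob on the rod's end, on the rod axis, z = 75 mm, 60 mm to +y of the pointer. Neck 16 mm diameter, 38 mm long along y, between a 26 mm collar on the barrel side and a 36 mm head on the outer side. Moves with the rod
- pointer_tip (a point): lower tip of the steel pointer (3 mm thick along y) that is clamped on the rod and hangs down on the -x side of it, 39 mm above the bench. Moves with the rod; axis directions as the gauge's
- index_gap (a point): middle of the gap of the index clip, 36 mm above the bench: a small dark steel clip (20 x 22 mm) on the scale rail at the gauge's x = -45 mm, with two cheeks 12 mm apart along y; axes as the gauge's. It marks the length: 50 to 110 mm to +y of the pointer's start, stiff to move (20 N); the pointer passes just above its cheeks
- pliers: bystander: yellow-handled pliers, 178 x 62 x 12 mm, lying flat behind the gauge; origin under its middle
- screwdriver: bystander: stub screwdriver, 112 x 23 x 25 mm, lying in front of the gauge; origin under its middle
- bolt: bystander: hexagon bolt, 51 mm long, 15 mm head, lying in front of the gauge; origin under its middle

How it is judged:
On the way, in this order (a step that is already met when the one before it is completed fails the run):
1. the wing nut is turned in line with the rod (past 1.3 rad) while the rod is still home (within 20 mm) (value of joint wing above 1.3 rad and value of joint rod_part below 0.02 m), for 0.1 s.
2. the rod, gripped by the fingers, has its pointer over the gap of the index clip (y of pointer_tip in the frame of index_gap between -0.005 and 0.005 m and contact force between the fingers and rod_part above 2 N), for 0.2 s.
At the end, for the whole second after the job is handed in: the pointer stands over the gap of the index clip (within 5 mm of its middle along the scale), at rest, the fingers holding the rod against its spring, the wing nut in line with the rod (past 1.3 rad) (all of step 2 and velocity of joint rod_part between -0.005 and 0.005 m/s and value of joint wing above 1.3 rad); the arm keeps its last pose, push and grip.
It fails at once if the index clip is shifted by more than 5 mm (distance of index_gap from where it was at the start of the episode above 0.005 m).
It fails at once if the pliers, the screwdriver or the bolt is moved by more than 30 mm (distance of any of pliers, screwdriver, bolt from where it was at the start of the episode above 0.03 m).
It also fails if it takes over 42 s, if anything falls off the work surface, if the arm or the gripper's body presses on something with over 40 N, if the wrist force passes 120 N, or if a joint passes its speed limit or range.

## Robot

A 6-joint arm with a two-finger parallel gripper is mounted at the origin on a cart in front of the work surface, level with it; the furniture and walls round the work are solid. World frame = base frame: x ahead of the robot, y to its left, z up, the work surface at z = 0. Lengths are in m, angles in rad, forces in N, time in s.
With the tool pointing down it reaches from about 0.4 to 0.925 m from the base axis. Payload 3.4 kg.
Tool frame: the origin (TCP) lies between the finger pads; the fingertips stand 11 mm ahead of it and the grasp point (between the pads) lies 8 mm behind it (manip.nose_length is the distance from the TCP to the fingertips, in m); z points along the fingers, y is the line along which they close (so a half turn about z gives the same grasp; the last joint's range is limited). The gripper opens to 85 mm and grips with 20 to 120 N. Pads are 22 mm wide; open, the fingers measure 114 mm over their backs; the gripper's body (76 mm by 85 mm) begins 54 mm behind the grasp point. The pads swing forward as they close: fully open they stand 13 mm farther back than shut.
Start: joints at [1.262, 0.307, 1.506, -0, 1.328, -0.073], TCP at [0.134, 0.559, 0.242] pointing down, gripper open.
Joint ranges: [-3.12, 3.12], [-1.05, 2.28], [0.14, 2.33], [-1.42, 4.57], [0.1, 2.73], [-2.68, 2.68]. Speed limits (rad/s): [2.57, 2.57, 3.14, 3.14, 3.14, 3.14].

## Interface

Orientations are given as a rotation vector (axis times angle).
In Python, from plant import readout, imaging, job, models, manip gives the robot as it stands.
- The arm moves only by the shell command python3 -m inch 'ROWS' [FORCE]. ROWS is JSON, a list of rows, each an object with "travel": the shift along the world's x, y, z in units of 0.15 m (1.0 is 0.15 m), a list of three; "turn": the turn, a rotation vector about the world's x, y, z in units of 60 degrees (1.0 is 60 degrees), a list of three; "fingers": the closure, from -1 (fully open) to 1 (shut), so that 0 is half open. A call has 1 to 10 rows; each row is the pose to reach, as a shift and turn from the pose commanded when the call began; what a row does not reach only later rows make up. A row lasts 1/10 s, in which the tool goes at most 50 mm and 8.59 degrees, less where a joint would pass 70% of its speed; a pose out of reach is approached as far as the arm can. A call with a number of a shift or a turn outside -1 to 1 is refused whole. A call with a gripper value outside its range is refused whole. The fingers move at their own pace and stop on an object; FORCE is the grip in N (left out, the last holds). Time passes only in rows, so rows that repeat a pose let the fingers close. It gives the time, the measured TCP pose, the force, the opening and the grip force at its end, in the units of the state.
- readout.observe(): the state, without advancing time (a new reading comes with each control period).
- imaging.camera(name): name is "scene" or "top" or "wrist"; returns a dict with "frame" (420x560x3 uint8, red, green, blue), "camera_matrix" (3x3 intrinsics, pixels), "extrinsics" (4x4, takes a point from camera to world coordinates). Camera axes: x right, y down, z forward; pixel columns grow to the right and rows downward; lengths in m; the calibration is good to about 2 mm. The wrist camera is an equidistant fisheye: a pixel r from the principal point sees the ray r / f radians off the axis. A picture is of the moment at which its call begins. There is no depth.
- job.job_done(): hands the job in; it is judged then, once.
Trained networks look in a picture, given as the dict that the camera call returned (one of the last four; its "shot" number tells which), for a name from the list of things; names that differ only in an ending like _2 or _b are one class to them, and where a whole thing is asked for, a point or a joint stands for the part that bears it (a point fixed in the world has none). Each returns a list of dicts, best first, with "confidence" (0 to 1); they miss things now and then, are a little off and sometimes report something else, mostly with a low value. They report only what shows in the picture. A call takes as long as a camera call.
- models.cut_out(target, picture): "mask" (420x560 bool, what is visible of it) and "xy" ([column, row] in pixels, amid what is visible of it).
- models.place_of(target, picture): "xy" ([column, row] in pixels: a listed point, or the origin of a listed thing).
The state is a dict: "time_s": time; "joint_positions": joint angles; "joint_velocities": joint speeds; "tau": joint torques, N m; "tool_pos": TCP position; "orientation": TCP orientation; "wrist_force": force on the tool from outside, world axes, zero at the start; "ft_torque": the same for the moment, N m; "gripper_width": finger opening in m; "finger_force": force on a finger pad.
Only numpy, scipy, OpenCV 4.12 (cv2) and the standard library are available. Lean on these libraries where they do the work, as an engineer would, in place of code of your own. Each camera call takes 0.05 s, during which the arm holds its last target. There are 200 camera calls.

## Working session

There is one attempt and no reset: what is moved stays moved. The work goes in short steps, Python scripts to look and compute and a shell command to move; the robot and the scene stay as the last step left them, time stands still between calls to the robot, and variables do not carry over. Pictures are saved under pics/ and viewed, at most 10 in all, crops included, and the job is handed in when it is done.

```bash
ls; mkdir -p pics; cat > h.py <<'E'
import numpy as np,cv2
from scipy.spatial.transform import Rotation as R
from plant import readout, imaging, job, models, manip
def ray(p,xy):
    K=p["camera_matrix"];T=p["extrinsics"]
    u=(xy[0]-K[0,2])/K[0,0];v=(xy[1]-K[1,2])/K[1,1]
    if p.get("fish"):
        r=np.hypot(u,v);s=np.sin(r)/r if r>1e-9 else 1
        d=np.array([u*s,v*s,np.cos(r)])
    else: d=np.array([u,v,1.])
    d=T[:3,:3]@d
    return T[:3,3],d/np.linalg.norm(d)
def shot(n):
    p=imaging.camera(n);return p
def r(p,n,xy): return ray(dict(p,fish=n=="wrist"),xy)
def atz(p,n,xy,z):
    o,d=r(p,n,xy);return o+d*(z-o[2])/d[2]
def tri(rs):
    A=0;b=0
    for o,d in rs:
        M=np.eye(3)-np.outer(d,d);A=A+M;b=b+M@o
    x=np.linalg.solve(A,b)
    return x,[float(np.linalg.norm(np.cross(x-o,d)))for o,d in rs]
def save(p,f): cv2.imwrite("pics/"+f,cv2.cvtColor(p["frame"],cv2.COLOR_RGB2BGR))
E
python3 - <<'E'
from h import *
np.set_printoptions(precision=4,suppress=True)
s=readout.observe();print(s["time_s"],s["tool_pos"],s["orientation"],s["gripper_width"])
P={n:shot(n) for n in("scene","top","wrist")}
for n,p in P.items(): save(p,n+"0.png")
for t in["gauge","nut_grip","knob_neck","pointer_tip","index_gap","pliers","screwdriver","bolt"]:
    rs=[]
    for n,p in P.items():
        l=models.place_of(t,p)
        if l:
            print(t,n,np.round(l[0]["xy"],1),round(l[0]["confidence"],2))
            if l[0]["confidence"]>.4: rs.append(r(p,n,l[0]["xy"]))
    if len(rs)>1: print("  ",*tri(rs))
print(readout.observe()["time_s"])
E
python3 -c "
import cv2,numpy as np
a=[cv2.imread('pics/%s0.png'%n) for n in('scene','top')]
"
```

```text
pics
0.0 [0.1342 0.5584 0.2414] [-0.3695 -3.1194  0.0031] 0.08602212863543446
gauge scene [269.6 226.9] 0.8
gauge top [270.7 214.8] 0.87
gauge wrist [107.4 408.8] 0.77
   [0.5368 0.0933 0.0026] [0.004147422666357808, 0.004852608747982941, 0.0016261109736290988]
nut_grip scene [272.2 176.5] 0.67
nut_grip top [264.8 206.9] 0.73
   [0.5395 0.0988 0.1218] [0.0009104775878265082, 0.0009104775878266139]
knob_neck scene [247.7 173. ] 0.62
knob_neck top [204.  205.3] 0.96
   [0.5532 0.2002 0.0744] [0.0024552008427539003, 0.002455200842753913]
pointer_tip scene [238.  209.6] 0.92
pointer_tip top [243.1 237.3] 0.61
pointer_tip wrist [107.9 412.7] 0.46
   [0.4937 0.1407 0.0425] [0.006131384933271716, 0.005155727244497419, 0.0018459467849797253]
index_gap scene [301.7 188.5] 0.63
index_gap top [190.8 232.8] 0.61
index_gap wrist [147.6 417.1] 0.48
   [0.573  0.1799 0.0196] [0.0936676003170972, 0.08119483346793771, 0.022464995014540086]
pliers scene [302.3 188.4] 0.8
pliers top [225.4 143.2] 0.58
   [ 0.6823  0.1678 -0.0023] [0.00630529633740306, 0.0063052963374026945]
screwdriver scene [255.5 264.1] 0.77
screwdriver top [302.8 270.8] 0.87
   [ 0.4438  0.0345 -0.0044] [0.0047183371568130135, 0.00471833715681302]
bolt scene [216.3 222.8] 0.51
bolt top [226.4 260.5] 0.66
bolt wrist [122.8 385.3] 0.49
   [ 0.46    0.1769 -0.0022] [0.003942238371813887, 0.004434210720731309, 0.0018164320451839891]
1.35
```

View pics/scene0.png

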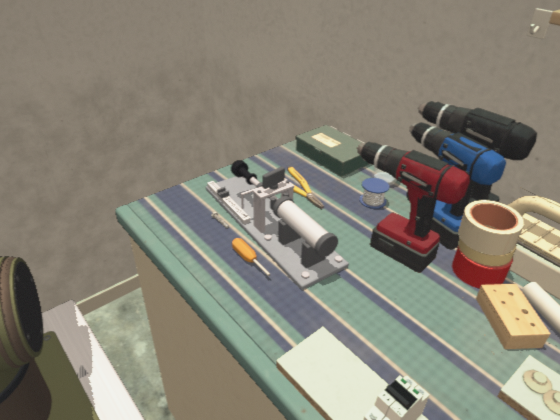

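View pics/top0.png

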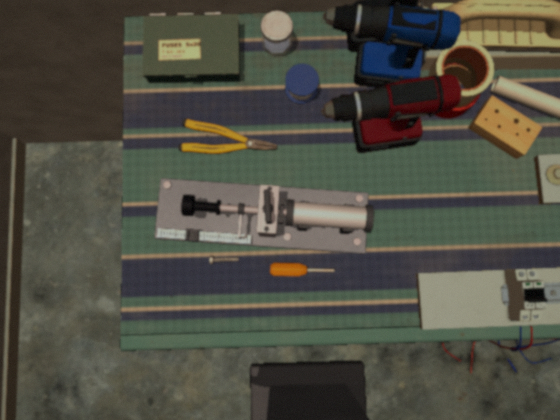

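The scene view shows the gauge with the knob at (243,170) and the wing at (273,177). In the top view the clip is at (192,236), the pointer at about (243,225), the wing at (268,205) and the knob at (195,206), so the rod points along world +y. I'm moving above the nut, turning the wrist back first so a +90° turn is within range.

```bash
python3 -m inch '[{"travel":[0.67,-0.75,0],"turn":[0,0,-0.67],"fingers":-1},{"travel":[0.67,-0.75,0],"turn":[0,0,-0.67],"fingers":-1},{"travel":[0.67,-0.75,0],"turn":[0,0,-0.67],"fingers":-1},{"travel":[0.67,-0.75,0],"turn":[0,0,-0.67],"fingers":-1},{"travel":[0.67,-0.75,0],"turn":[0,0,-0.67],"fingers":-1},{"travel":[0.67,-0.75,0],"turn":[0,0,-0.67],"fingers":-1}]'
python3 -m inch '[{"travel":[0.67,-0.75,0],"turn":[0,0,-0.67],"fingers":-1},{"travel":[0.67,-0.75,0],"turn":[0,0,-0.67],"fingers":-1},{"travel":[0.67,-0.75,0],"turn":[0,0,-0.67],"fingers":-1},{"travel":[0.67,-0.75,0],"turn":[0,0,-0.67],"fingers":-1},{"travel":[0.67,-0.75,0],"turn":[0,0,-0.67],"fingers":-1},{"travel":[0.67,-0.75,0],"turn":[0,0,-0.67],"fingers":-1}]'
```

```text
time_s: 1.95
tool_pos: [0.2354, 0.4462, 0.2425]
orientation: [1.421, 2.802, 0.001]
wrist_force: [0.5, -0.5, 0.5]
gripper_width: 0.0851
finger_force: 0.0
time_s: 2.55
tool_pos: [0.3356, 0.3339, 0.2423]
orientation: [-2.294, -2.146, -0.0]
wrist_force: [0.3, 0.3, 0.1]
gripper_width: 0.0853
finger_force: 0.0
```

```bash
python3 -m inch '[{"travel":[0.67,-0.75,0],"turn":[0,0,-0.67],"fingers":-1},{"travel":[0.67,-0.75,0],"turn":[0,0,-0.67],"fingers":-1},{"travel":[0.67,-0.75,0],"turn":[0,0,-0.67],"fingers":-1},{"travel":[0.67,-0.75,0],"turn":[0,0,-0.67],"fingers":-1},{"travel":[0.67,-0.75,0],"turn":[0,0,-0.67],"fingers":-1},{"travel":[0.67,-0.75,0],"turn":[0,0,-0.67],"fingers":-1}]'
python3 -m inch '[{"travel":[0.67,-0.75,0],"turn":[0,0,-0.67],"fingers":-1},{"travel":[0.67,-0.75,0],"turn":[0,0,-0.67],"fingers":-1},{"travel":[0.67,-0.75,0],"turn":[0,0,-0.67],"fingers":-1},{"travel":[0.67,-0.75,0],"turn":[0,0,-0.67],"fingers":-1},{"travel":[0.67,-0.75,0],"turn":[0,0,-0.67],"fingers":-1},{"travel":[0.67,-0.75,0],"turn":[0,0,-0.67],"fingers":-1},{"travel":[0.67,-0.75,0],"turn":[0,0,-0.67],"fingers":-1}]'
python3 - <<'E'
from h import *
np.set_printoptions(precision=4,suppress=True)
s=readout.observe();print(s["joint_positions"]);y=R.from_rotvec(s["orientation"]).as_matrix()[:,1];print("ydir",np.degrees(np.arctan2(y[1],y[0])))
P={n:shot(n) for n in("scene","top","wrist")}
for n,p in P.items(): save(p,n+"1.png")
for t in["gauge","nut_grip","knob_neck","pointer_tip","index_gap"]:
    rs=[]
    for n,p in P.items():
        l=models.place_of(t,p)
        if l:
            print(t,n,np.round(l[0]["xy"],1),round(l[0]["confidence"],2))
            if l[0]["confidence"]>.4: rs.append(r(p,n,l[0]["xy"]))
    if len(rs)>1: print("  ",*tri(rs))
l=models.cut_out("wing",P["wrist"])
if l:
    m=l[0]["mask"].astype(np.uint8);print(l[0]["confidence"],m.sum(),l[0]["xy"],cv2.minAreaRect(cv2.findNonZero(m)))
E
```

```text
time_s: 3.15
tool_pos: [0.436, 0.2217, 0.2422]
orientation: [-2.891, -1.23, 0.0]
wrist_force: [0.9, 0.4, 0.2]
gripper_width: 0.0849
finger_force: 0.0
time_s: 3.85
tool_pos: [0.536, 0.1099, 0.2422]
orientation: [-3.137, -0.167, 0.0]
wrist_force: [-0.6, 0.1, -0.7]
gripper_width: 0.0854
finger_force: 0.0
[0.125  0.2684 1.5638 0.     1.3097 1.5897]
ydir -83.92034356424878
gauge scene [274.1 230.5] 0.61
gauge top [268.6 217.3] 0.97
gauge wrist [287.7 169.7] 0.8
   [ 0.5394  0.0947 -0.0089] [0.004164245696313035, 0.0015097077616656987, 0.0026806866546195546]
nut_grip scene [275.1 178.1] 0.81
nut_grip top [266.  207.7] 0.49
nut_grip wrist [294.5 203.9] 0.85
   [0.539  0.0949 0.1211] [0.004430471302932711, 0.0029985151505491072, 0.0019095454260989397]
knob_neck scene [247.8 173.1] 0.79
knob_neck top [269.2 217.4] 0.62
knob_neck wrist [181.6 167.3] 0.85
   [0.5341 0.1443 0.1161] [0.01572959773467466, 0.05256609738463331, 0.051887541763764936]
pointer_tip scene [240.1 208.9] 0.76
pointer_tip top [241.  236.1] 0.69
pointer_tip wrist [238.1 206.6] 0.62
   [0.4995 0.1468 0.0348] [0.0026400638456399715, 0.0038061559016389955, 0.0017651524928739197]
index_gap scene [222.2 188.3] 0.43
index_gap top [190.  231.5] 0.42
index_gap wrist [163.8 190.6] 0.71
   [0.5108 0.2327 0.0362] [0.000824418503904563, 0.0017307519784466215, 0.0014702300796017927]
0.71 1029 [295.4, 201.5] ((293.0, 202.5), (69.0, 20.0), 90.0)
```

View pics/wrist1.png

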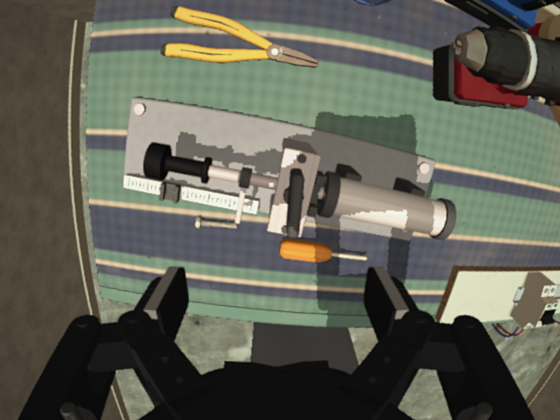

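The wrist view shows the wing at (295,202), nearly across the rod, with the knob neck at (182,167), the clip at (170,190) and the pointer at (240,207). From the pixels I'll work out the gauge yaw and the wing angle.

```bash
python3 - <<'E'
from h import *
np.set_printoptions(precision=4,suppress=True)
p=shot("wrist")
for n,xy,z in [("bolt1",(139,108),.015),("bolt2",(424,168),.015),("knob",(181.6,167.3),.075),("nut",(294.5,203.9),.126),("wingA",(297,170),.138),("wingB",(291,237),.138),("rodHead",(157,161),.075),("barrelend",(445,217),.075),("scaleA",(124,183),.02),("scaleB",(258,208),.02),("clip",(163.8,190.6),.036),("ptr",(238.1,206.6),.039)]:
    print(n,atz(p,"wrist",xy,z)[:2])
l=models.cut_out("wing",p)[0];ys,xs=np.nonzero(l["mask"])
W=np.array([atz(p,"wrist",(x,y),.138)[:2] for x,y in zip(xs,ys)])
v=np.linalg.svd(W-W.mean(0),full_matrices=False)[2][0];print(W.mean(0),np.degrees(np.arctan2(v[1],v[0])),np.ptp(W,0))
f=p["frame"][120:270,130:460];cv2.imwrite("pics/c1.png",cv2.resize(f[:,:,::-1],None,fx=2.4,fy=2.4,interpolation=3))
E
```

```text
bolt1 [0.6011 0.2744]
bolt2 [ 0.5644 -0.0668]
knob [0.5485 0.2019]
nut [0.5388 0.0949]
wingA [0.5691 0.0972]
wingB [0.515  0.0954]
rodHead [0.5529 0.2275]
barrelend [ 0.5244 -0.0749]
scaleA [0.511  0.2916]
scaleB [0.4957 0.1262]
clip [0.5111 0.2335]
ptr [0.5017 0.1476]
[0.5435 0.0975] -175.9807274861874 [0.0557 0.0158]
```

View pics/c1.png

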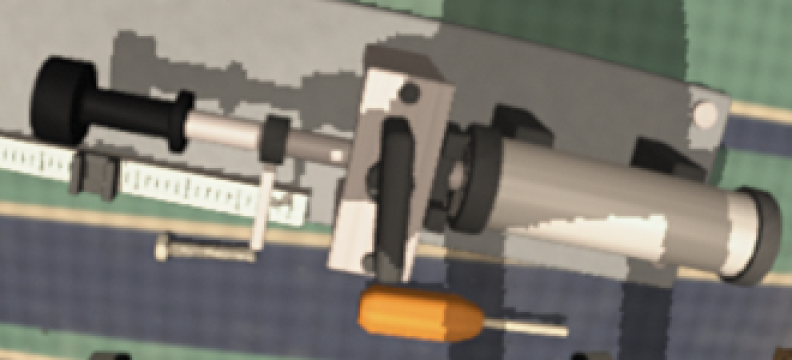

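Gauge yaw is about −5.8° and the wing points about +3.5°, so the wing angle is roughly 0.16 rad. The nut axis is at about (0.5395, 0.096). Next I descend and grip.

```bash
python3 -m inch '[{"travel":[0.023,-0.093,-0.2],"turn":[0,0,-0.043],"fingers":-0.2},{"travel":[0.023,-0.093,-0.4],"turn":[0,0,-0.043],"fingers":-0.2},{"travel":[0.023,-0.093,-0.55],"turn":[0,0,-0.043],"fingers":-0.2},{"travel":[0.023,-0.093,-0.7],"turn":[0,0,-0.043],"fingers":-0.2},{"travel":[0.023,-0.093,-0.78],"turn":[0,0,-0.043],"fingers":-0.2},{"travel":[0.023,-0.093,-0.81],"turn":[0,0,-0.043],"fingers":-0.2},{"travel":[0.023,-0.093,-0.81],"turn":[0,0,-0.043],"fingers":-0.2}]' 40
python3 -m inch '[{"travel":[0,0,0],"turn":[0,0,0],"fingers":1},{"travel":[0,0,0],"turn":[0,0,0],"fingers":1},{"travel":[0,0,0],"turn":[0,0,0],"fingers":1},{"travel":[0,0,0],"turn":[0,0,0],"fingers":1},{"travel":[0,0,0],"turn":[0,0,0],"fingers":1},{"travel":[0,0,0],"turn":[0,0,0],"fingers":1},{"travel":[0,0,0],"turn":[0,0,0],"fingers":1},{"travel":[0,0,0],"turn":[0,0,0],"fingers":1}]' 40
```

```text
time_s: 5.6
tool_pos: [0.5398, 0.0952, 0.1206]
orientation: [3.14, 0.085, -0.001]
wrist_force: [-0.1, -0.1, 0.3]
gripper_width: 0.0511
finger_force: 0.0
time_s: 6.4
tool_pos: [0.5405, 0.0952, 0.1219]
orientation: [-3.14, -0.085, -0.003]
wrist_force: [-0.5, 0.9, 5.1]
gripper_width: 0.0096
finger_force: 40.5
```

```bash
python3 -m inch '[{"travel":[0,0,0],"turn":[0,0,0.08],"fingers":1},{"travel":[0,0,0],"turn":[0,0,0.16],"fingers":1},{"travel":[0,0,0],"turn":[0,0,0.24],"fingers":1},{"travel":[0,0,0],"turn":[0,0,0.32],"fingers":1},{"travel":[0,0,0],"turn":[0,0,0.4],"fingers":1},{"travel":[0,0,0],"turn":[0,0,0.48],"fingers":1},{"travel":[0,0,0],"turn":[0,0,0.56],"fingers":1},{"travel":[0,0,0],"turn":[0,0,0.64],"fingers":1},{"travel":[0,0,0],"turn":[0,0,0.66],"fingers":1}]'
python3 -m inch '[{"travel":[0,0,0],"turn":[0,0,0.08],"fingers":1},{"travel":[0,0,0],"turn":[0,0,0.16],"fingers":1},{"travel":[0,0,0],"turn":[0,0,0.24],"fingers":1},{"travel":[0,0,0],"turn":[0,0,0.32],"fingers":1},{"travel":[0,0,0],"turn":[0,0,0.4],"fingers":1},{"travel":[0,0,0],"turn":[0,0,0.48],"fingers":1},{"travel":[0,0,0],"turn":[0,0,0.56],"fingers":1},{"travel":[0,0,0],"turn":[0,0,0.64],"fingers":1},{"travel":[0,0,0],"turn":[0,0,0.66],"fingers":1},{"travel":[0,0,0],"turn":[0,0,0.66],"fingers":1}]'
python3 - <<'E'
from h import *
s=readout.observe();y=R.from_rotvec(s["orientation"]).as_matrix()[:,1];print("ydir",np.degrees(np.arctan2(y[1],y[0])),s["ft_torque"])
E
```

```text
time_s: 7.3
tool_pos: [0.5401, 0.0961, 0.1219]
orientation: [-2.924, -1.146, -0.003]
wrist_force: [-1.7, 3.0, 7.0]
gripper_width: 0.0093
finger_force: 40.7
time_s: 8.3
tool_pos: [0.5393, 0.0965, 0.1219]
orientation: [-2.364, -2.066, -0.002]
wrist_force: [-3.3, 3.7, 7.5]
gripper_width: 0.0095
finger_force: 40.9
ydir -7.685775227944411 [0.63687672 0.53979385 0.09388527]
```

The wing turned about 85°. I'm releasing it, rising, and looking from beside the knob.

```bash
python3 -m inch '[{"travel":[0,0,0],"turn":[0,0,0],"fingers":-0.2},{"travel":[0,0,0],"turn":[0,0,0],"fingers":-0.2},{"travel":[0,0,0],"turn":[0,0,0],"fingers":-0.2},{"travel":[0,0,0],"turn":[0,0,0],"fingers":-0.2},{"travel":[0,0,0.2],"turn":[0,0,0],"fingers":-0.2},{"travel":[0,0,0.4],"turn":[0,0,0],"fingers":-0.2},{"travel":[0,0,0.5],"turn":[0,0,0.03],"fingers":-0.2},{"travel":[0.07,0.3,0.6],"turn":[0,0,0.03],"fingers":-0.2},{"travel":[0.07,0.6,0.6],"turn":[0,0,0.03],"fingers":-0.2},{"travel":[0.07,0.7,0.6],"turn":[0,0,0.03],"fingers":-0.2}]'
python3 - <<'E'
from h import *
np.set_printoptions(precision=4,suppress=True)
s=readout.observe();y=R.from_rotvec(s["orientation"]).as_matrix()[:,1];print(s["tool_pos"],s["joint_positions"],"ydir",np.degrees(np.arctan2(y[1],y[0])))
P={n:shot(n) for n in("scene","top","wrist")}
for n,p in P.items(): save(p,n+"2.png")
Z=dict(nut_grip=.126,knob_neck=.075,pointer_tip=.039,index_gap=.036)
for t in Z:
    rs=[]
    for n,p in P.items():
        l=models.place_of(t,p)
        if l:
            print(t,n,np.round(l[0]["xy"],1),round(l[0]["confidence"],2),atz(p,n,l[0]["xy"],Z[t]))
            if l[0]["confidence"]>.4: rs.append(r(p,n,l[0]["xy"]))
    if len(rs)>1: print("  ",*tri(rs))
E
```

```text
time_s: 9.3
tool_pos: [0.551, 0.2035, 0.2115]
orientation: [-2.331, -2.106, -0.005]
wrist_force: [0.8, 0.2, -0.6]
gripper_width: 0.051
finger_force: 0.0
[0.551  0.2035 0.2115] [0.2809 0.347  1.5266 0.0018 1.2654 0.3814] ydir -5.792782525747686
nut_grip top [268.2 207.8] 0.7 [0.5366 0.094  0.126 ]
nut_grip wrist [275.2 337.6] 0.66 [0.5387 0.0936 0.126 ]
   [0.5377 0.0937 0.1257] [0.001074306522398995, 0.0010743065223990707]
knob_neck scene [249.  173.1] 0.71 [0.5568 0.1962 0.075 ]
knob_neck top [189.8 233.8] 0.47 [0.5041 0.2253 0.075 ]
knob_neck wrist [275.6 203.8] 0.84 [0.5493 0.1977 0.075 ]
   [0.5354 0.2052 0.0802] [0.02256620109606791, 0.03721680344243209, 0.015162129231799711]
pointer_tip scene [241.3 209.5] 0.94 [0.4948 0.1404 0.039 ]
pointer_tip top [242.3 237.5] 0.89 [0.4987 0.1411 0.039 ]
pointer_tip wrist [226.5 244.7] 0.64 [0.4932 0.1468 0.039 ]
   [0.496  0.1433 0.0365] [0.000654603319862234, 0.003506889144268906, 0.00414442428929904]
index_gap scene [222.6 186.1] 0.46 [0.5155 0.239  0.036 ]
index_gap top [189. 232.] 0.4 [0.5111 0.2331 0.036 ]
index_gap wrist [227.2 163.9] 0.81 [0.5057 0.2298 0.036 ]
   [0.5083 0.2303 0.0435] [0.001480695941780689, 0.0014806959417808887]
```

View pics/wrist2.png

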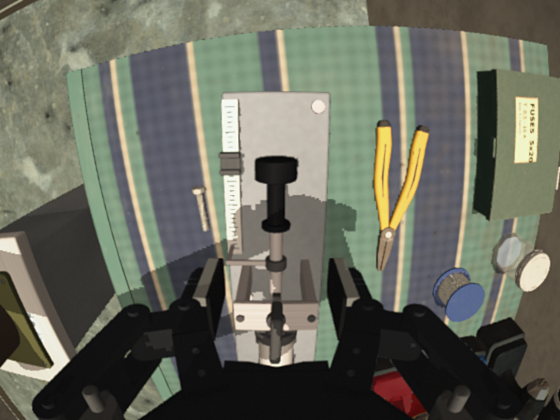

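The wing now lies along the rod at (275,335). The knob neck is at (276,203), between the collar and the head, with the clip at (231,163) and the pointer at (230,262). Now descending onto the neck and gripping.

```bash
python3 -m inch '[{"travel":[-0.013,-0.023,-0.2],"turn":[0,0,0],"fingers":-0.2},{"travel":[-0.013,-0.023,-0.4],"turn":[0,0,0],"fingers":-0.2},{"travel":[-0.013,-0.023,-0.6],"turn":[0,0,0],"fingers":-0.2},{"travel":[-0.013,-0.023,-0.75],"turn":[0,0,0],"fingers":-0.2},{"travel":[-0.013,-0.023,-0.86],"turn":[0,0,0],"fingers":-0.2},{"travel":[-0.013,-0.023,-0.93],"turn":[0,0,0],"fingers":-0.2},{"travel":[-0.013,-0.023,-0.96],"turn":[0,0,0],"fingers":-0.2},{"travel":[-0.013,-0.023,-0.96],"turn":[0,0,0],"fingers":-0.2}]' 80
python3 -m inch '[{"travel":[0,0,0],"turn":[0,0,0],"fingers":1},{"travel":[0,0,0],"turn":[0,0,0],"fingers":1},{"travel":[0,0,0],"turn":[0,0,0],"fingers":1},{"travel":[0,0,0],"turn":[0,0,0],"fingers":1},{"travel":[0,0,0],"turn":[0,0,0],"fingers":1},{"travel":[0,0,0],"turn":[0,0,0],"fingers":1},{"travel":[0,0,0],"turn":[0,0,0],"fingers":1},{"travel":[0,0,0],"turn":[0,0,0],"fingers":1}]' 80
```

```text
time_s: 10.85
tool_pos: [0.5483, 0.1967, 0.0666]
orientation: [-2.332, -2.104, 0.001]
wrist_force: [-0.0, -0.6, 0.4]
gripper_width: 0.0515
finger_force: 0.0
time_s: 11.65
tool_pos: [0.5493, 0.1969, 0.068]
orientation: [2.332, 2.104, 0.003]
wrist_force: [0.9, -0.9, 6.1]
gripper_width: 0.0136
finger_force: 77.9
```

```bash
python3 -m inch '[{"travel":[0.005,0.05,0],"turn":[0,0,0],"fingers":1},{"travel":[0.01,0.1,0],"turn":[0,0,0],"fingers":1},{"travel":[0.015,0.15,0],"turn":[0,0,0],"fingers":1},{"travel":[0.02,0.2,0],"turn":[0,0,0],"fingers":1},{"travel":[0.025,0.25,0],"turn":[0,0,0],"fingers":1},{"travel":[0.03,0.3,0],"turn":[0,0,0],"fingers":1},{"travel":[0.035,0.35,0],"turn":[0,0,0],"fingers":1},{"travel":[0.04,0.4,0],"turn":[0,0,0],"fingers":1},{"travel":[0.045,0.45,0],"turn":[0,0,0],"fingers":1},{"travel":[0.045,0.45,0],"turn":[0,0,0],"fingers":1}]'
python3 - <<'E'
from h import *
np.set_printoptions(precision=4,suppress=True)
P={n:shot(n) for n in("scene","top","wrist")}
for n,p in P.items(): save(p,n+"3.png")
Z=dict(nut_grip=.126,pointer_tip=.039,index_gap=.036)
for t in Z:
    for n,p in P.items():
        l=models.place_of(t,p)
        if l: print(t,n,np.round(l[0]["xy"],1),round(l[0]["confidence"],2),atz(p,n,l[0]["xy"],Z[t]))
a=cv2.imread("pics/wrist3.png")[100:300,120:380];b=cv2.imread("pics/top3.png")[190:250,150:250];c=cv2.imread("pics/scene3.png")[150:250,180:300]
a=cv2.resize(a,(520,400));b=cv2.resize(b,(460,276),interpolation=3)[:190];cc=cv2.resize(c,(276,230))
im=np.zeros((600,800,3),np.uint8);im[:400,:520]=a;im[400:590,:460]=b;im[:230,524:800]=cc;cv2.imwrite("pics/m3.png",im)
E
```

```text
time_s: 12.65
tool_pos: [0.5558, 0.2624, 0.0679]
orientation: [2.329, 2.103, -0.002]
wrist_force: [-0.1, -9.5, 7.1]
gripper_width: 0.0141
finger_force: 78.3
nut_grip scene [272.6 174.6] 0.53 [0.541  0.0981 0.126 ]
nut_grip top [266.8 208.5] 0.85 [0.5355 0.0962 0.126 ]
pointer_tip scene [226.7 192. ] 0.74 [0.5072 0.2108 0.039 ]
pointer_tip top [205.4 234.1] 0.65 [0.5064 0.2044 0.039 ]
index_gap scene [222.8 190.2] 0.64 [0.5068 0.2254 0.036 ]
index_gap top [191.3 236.4] 0.47 [0.5034 0.2292 0.036 ]
index_gap wrist [203.3 304.1] 0.71 [0.5074 0.2305 0.036 ]
```

View pics/m3.png

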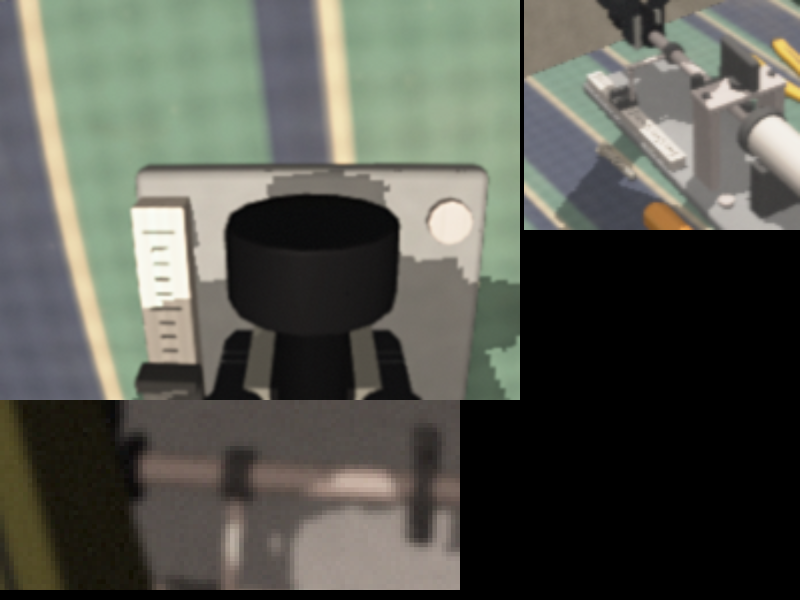

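The rod is drawn about 66 mm with the spring pulling 9.5 N, but the remaining distance is unclear. I'll zoom on the pointer and clip in the earlier wrist views and the current scene view.

```bash
python3 - <<'E'
import cv2,numpy as np
im=np.zeros((600,800,3),np.uint8)
def put(f,r0,r1,c0,c1,k,y,x):
    a=cv2.resize(cv2.imread(f"pics/{f}.png")[r0:r1,c0:c1],None,fx=k,fy=k,interpolation=cv2.INTER_CUBIC);im[y:y+a.shape[0],x:x+a.shape[1]]=a
put("wrist2",150,270,215,285,5,0,0)      # 350x600
put("wrist1",170,230,155,265,4,0,356)    # 440x240
put("scene3",178,223,205,250,8,240,356)  # 360x360
cv2.imwrite("pics/z3.png",im)
E
```

```text
(no output)
```

View pics/z3.png

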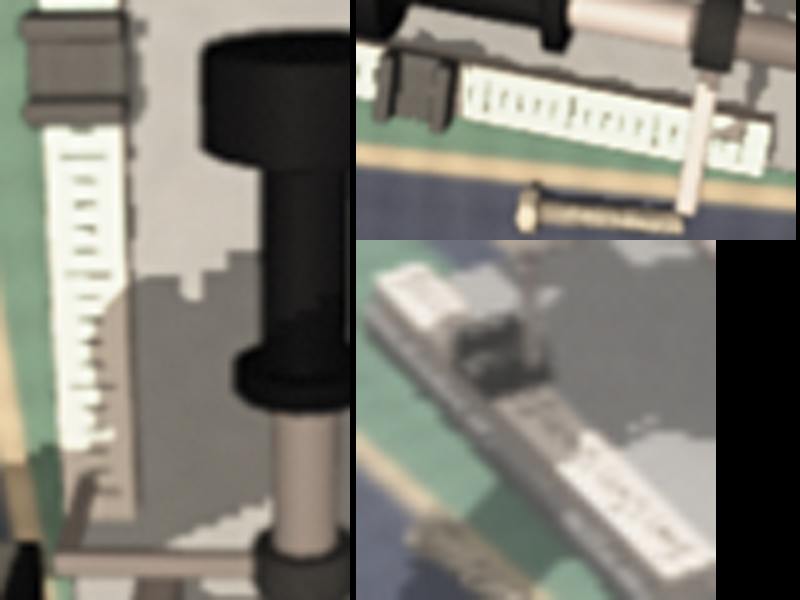

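The pointer is just short of the near cheek. Estimates of the remaining distance average 19 mm, so I draw 18 mm more, then check where pointer and gap project in the scene and top views.

```bash
python3 -m inch '[{"travel":[0.003,0.03,0],"turn":[0,0,0],"fingers":1},{"travel":[0.006,0.06,0],"turn":[0,0,0],"fingers":1},{"travel":[0.009,0.09,0],"turn":[0,0,0],"fingers":1},{"travel":[0.012,0.12,0],"turn":[0,0,0],"fingers":1},{"travel":[0.012,0.12,0],"turn":[0,0,0],"fingers":1}]'
python3 - <<'E'
from h import *
np.set_printoptions(precision=4,suppress=True)
Z=dict(pointer_tip=.039,index_gap=.036)
for i in range(2):
    P={n:shot(n) for n in("scene","top")}
    for t in Z:
        for n,p in P.items():
            l=models.place_of(t,p)
            if l:
                w=atz(p,n,l[0]["xy"],Z[t]);d=w-[.539,.096,0]
                print(t,n,np.round(l[0]["xy"],1),round(l[0]["confidence"],2),w,"gy %.4f gx %.4f"%(.101*d[0]+.995*d[1],.995*d[0]-.101*d[1]))
for n,p in P.items():save(p,n+"4.png")
# overlay: expected direction, 10 mm ticks along gauge y at gx=-.045,z=.039 in scene
p=P["scene"];T=np.linalg.inv(p["extrinsics"]);K=p["camera_matrix"]
for g in(.11,.12,.13,.14):
    w=np.array([.539-.045*.995+.101*g,.096+.045*.101+.995*g,.039,1]);c=K@(T@w)[:3];print(g,c[:2]/c[2])
im=np.zeros((600,800,3),np.uint8)
def put(f,r0,r1,c0,c1,k,y,x):
    a=cv2.resize(cv2.imread(f"pics/{f}.png")[r0:r1,c0:c1],None,fx=k,fy=k,interpolation=cv2.INTER_CUBIC);im[y:y+a.shape[0],x:x+a.shape[1]]=a
put("scene4",170,210,200,240,13,0,0)
put("top4",210,250,178,218,7,0,520)
cv2.imwrite("pics/z4.png",im)
E
```

```text
time_s: 13.75
tool_pos: [0.5575, 0.2795, 0.0679]
orientation: [2.328, 2.103, -0.003]
wrist_force: [0.1, -9.0, 8.6]
gripper_width: 0.0133
finger_force: 78.4
pointer_tip scene [225.4 193.7] 0.81 [0.5013 0.2072 0.039 ] gy 0.1068 gx -0.0487
pointer_tip top [194.9 236.2] 0.76 [0.5033 0.2225 0.039 ] gy 0.1223 gx -0.0483
index_gap scene [217.9 188.1] 0.4 [0.5029 0.2388 0.036 ] gy 0.1384 gx -0.0503
index_gap top [190.6 232.4] 0.49 [0.5103 0.2303 0.036 ] gy 0.1308 gx -0.0421
pointer_tip scene [220.5 187.9] 0.59 [0.5055 0.2321 0.039 ] gy 0.1321 gx -0.0471
pointer_tip top [192.3 233.3] 0.76 [0.5084 0.2269 0.039 ] gy 0.1272 gx -0.0437
index_gap scene [221.2 191.5] 0.58 [0.5013 0.2234 0.036 ] gy 0.1229 gx -0.0504
index_gap top [189.7 235.3] 0.72 [0.5054 0.2319 0.036 ] gy 0.1318 gx -0.0472
0.11 [226.204  192.4569]
0.12 [223.981  190.2406]
0.13 [221.7888 188.0551]
0.14 [219.6268 185.8996]
```

View pics/z4.png

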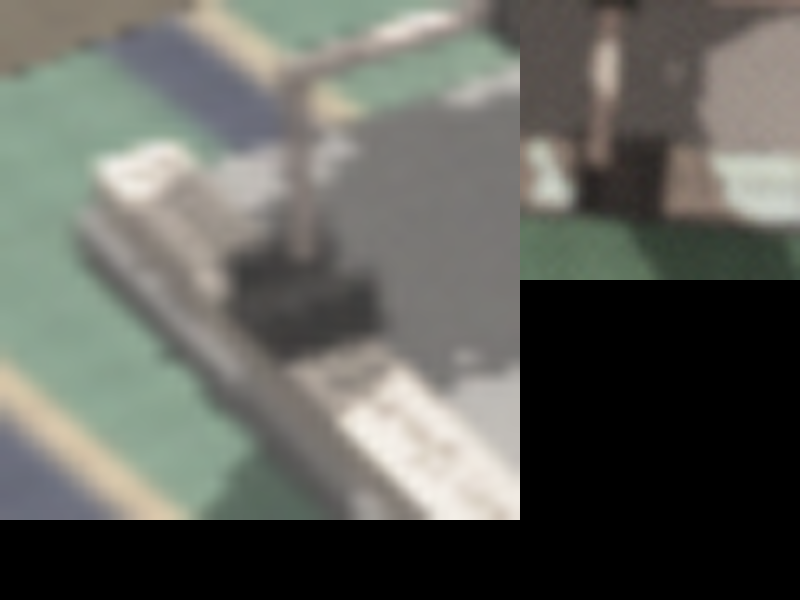

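In the scene view the pointer hangs at zoom (300, 70–258), i.e. its tip is at pixel (223.1,189.8), right over the clip. In the top view parallax shifts the raised elbow. I'll overlay modelled clip and pointer outlines to get the offset.

```bash
python3 - <<'E'
from h import *
np.set_printoptions(precision=4,suppress=True)
acc={}
for n in("scene","top"):
    ps=[shot(n) for _ in range(6)];p=ps[-1]
    f=np.mean([q["frame"].astype(float) for q in ps],0)
    acc[n]=(p,f)
def W(gx,gy,z): return np.array([.539+.995*gx+.101*gy,.096-.101*gx+.995*gy,z,1])
def pr(p,w):
    c=p["camera_matrix"]@(np.linalg.inv(p["extrinsics"])@w)[:3];return c[:2]/c[2]
def g(w): d=w-[.539,.096,0];return np.array([.995*d[0]-.101*d[1],.101*d[0]+.995*d[1]])
p,f=acc["scene"]
print("tip scene",g(atz(p,"scene",(223.1,189.8),.039)),"elbow(z.07,.075)",g(atz(p,"scene",(222.3,175.4),.07)),g(atz(p,"scene",(222.3,175.4),.075)))
pt,ft=acc["top"]
for z in(.039,.065,.075): print("top elbow",z,g(atz(pt,"top",(189.1,232.9),z)))
for c in(186.6,198.7): print("top clip end",g(atz(pt,"top",(c,238),.037)))
im=np.zeros((600,800,3),np.uint8)
def draw(p,f,c0,r0,w,h,k,x0):
    a=np.clip(f[r0:r0+h,c0:c0+w,::-1]*1.8,0,255).astype(np.uint8);a=cv2.resize(a,None,fx=k,fy=k,interpolation=cv2.INTER_CUBIC)
    b=a.copy();q=lambda *s:tuple(int(v) for v in ((pr(p,W(*s))-[c0,r0]+.5)*k))
    G=.1295
    for s in(-1,1):
        for y1,y2 in((6,11),):
            pts=[(-.055,G+s*y1/1e3),(-.035,G+s*y1/1e3),(-.035,G+s*y2/1e3),(-.055,G+s*y2/1e3)]
            cv2.polylines(b,[np.array([q(*t,.037) for t in pts])],True,(0,255,255),1)
    im[:a.shape[0],x0:x0+a.shape[1]]=a;im[300:300+b.shape[0],x0:x0+b.shape[1]]=b
draw(p,f,208,172,27,30,10,0);draw(pt,ft,178,222,27,25,12,290)
cv2.imwrite("pics/o4.png",im)
print("scene px per mm: y",(pr(p,W(-.045,.14,.037))-pr(p,W(-.045,.12,.037)))/20,"x",(pr(p,W(-.035,.13,.037))-pr(p,W(-.055,.13,.037)))/20)
E
```

```text
tip scene [-0.0458  0.1225] elbow(z.07,.075) [-0.0416  0.1307] [-0.0451  0.1236]
top elbow 0.039 [-0.0434  0.1327]
top elbow 0.065 [-0.0455  0.1282]
top elbow 0.075 [-0.0464  0.1265]
top clip end [-0.0523  0.1365]
top clip end [-0.0508  0.1158]
scene px per mm: y [-0.2175 -0.2173] x [ 0.4068 -0.1366]
```

View pics/o4.png

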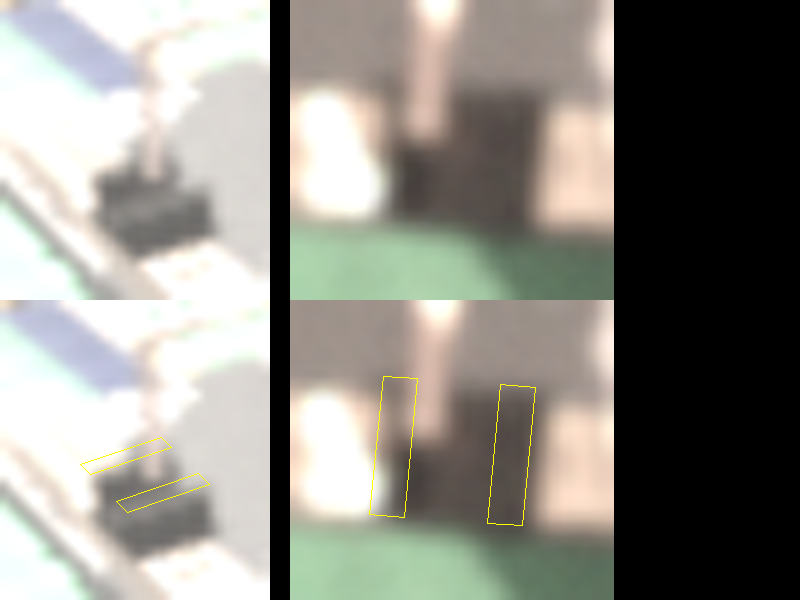

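The top view puts the pointer within 1 mm of the clip's middle and the scene view about 3 mm short. As a third check I'll use the earlier wrist views, where pointer elbow and gap were both clear.

```bash
python3 - <<'E'
from h import *
np.set_printoptions(precision=4,suppress=True)
def M(t,rv):
    A=np.eye(4);A[:3,:3]=R.from_rotvec(rv).as_matrix();A[:3,3]=t;return A
s=readout.observe();p=shot("wrist")
X=np.linalg.inv(M(s["tool_pos"],s["orientation"]))@p["extrinsics"]
def g(w): d=w-[.539,.096,0];return np.array([.995*d[0]-.101*d[1],.101*d[0]+.995*d[1]])
for nm,t,rv,el,gap in[("w1",[.536,.1099,.2422],[-3.137,-.167,0],(237.3,221.5),(169.8,192.5)),("w2",[.551,.2035,.2115],[-2.331,-2.106,-.005],(228,262.4),(230.4,163.4))]:
    q=dict(p,extrinsics=M(t,rv)@X)
    e=g(atz(q,"wrist",el,.075));c=g(atz(q,"wrist",gap,.037));print(nm,e,c,"need draw",c[1]-e[1])
d=np.array(s["tool_pos"])-[.5493,.1969,.068];print("drawn",.101*d[0]+.995*d[1],s["wrist_force"])
E
```

```text
w1 [-0.0448  0.044 ] [-0.0425  0.1264] need draw 0.08246253896540486
w2 [-0.0435  0.046 ] [-0.0422  0.1322] need draw 0.08617736665903528
drawn 0.08268253187009493 [ -0.8331 -10.16     7.9963]
```

The four estimates of the draw needed run from 82 to 86 mm, and it stands at 82.7. I nudge 1.5 mm, hold, and check.

```bash
python3 -m inch '[{"travel":[0.001,0.01,0],"turn":[0,0,0],"fingers":1},{"travel":[0.001,0.01,0],"turn":[0,0,0],"fingers":1},{"travel":[0.001,0.01,0],"turn":[0,0,0],"fingers":1},{"travel":[0.001,0.01,0],"turn":[0,0,0],"fingers":1},{"travel":[0.001,0.01,0],"turn":[0,0,0],"fingers":1},{"travel":[0.001,0.01,0],"turn":[0,0,0],"fingers":1}]'
python3 - <<'E'
from h import *
for n in("scene","top"):
    p=shot(n);save(p,n+"5.png")
a=cv2.imread("pics/scene5.png")[165:210,200:245];b=cv2.imread("pics/top5.png")[185:250,175:285]
im=np.zeros((600,800,3),np.uint8);im[:360,:360]=cv2.resize(a,(360,360),interpolation=3);im[:260,360:800]=cv2.resize(b,(440,260),interpolation=3)
cv2.imwrite("pics/f5.png",im)
s=readout.observe();print(s["time_s"],s["tool_pos"],s["joint_velocities"],s["finger_force"])
E
```

```text
time_s: 15.6
tool_pos: [0.5577, 0.2805, 0.068]
orientation: [2.329, 2.102, -0.004]
wrist_force: [1.5, -10.6, 8.6]
gripper_width: 0.0132
finger_force: 78.4
15.7 [0.55763347 0.28046272 0.06791508] [-0.00166843  0.00095008  0.00152556 -0.00027023 -0.00114113  0.00230337] 78.38435411453247
```

View pics/f5.png

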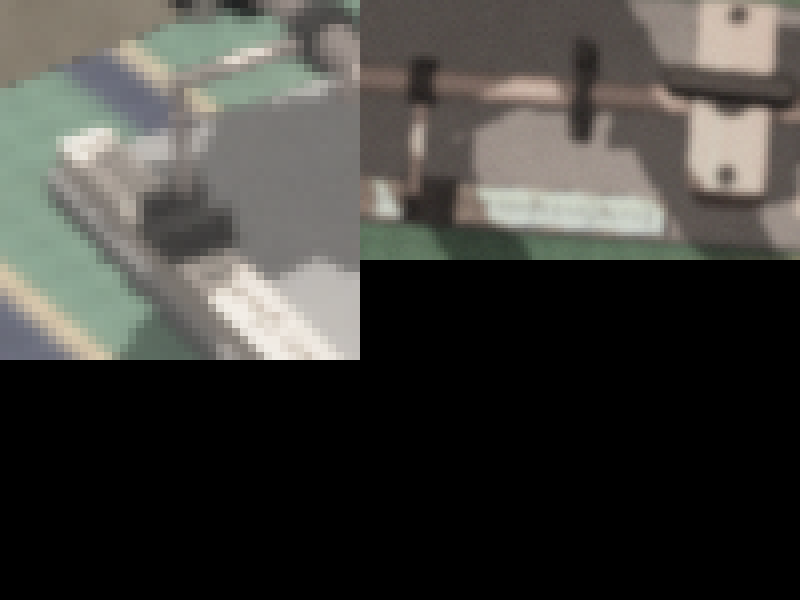

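The pointer hangs over the clip at scene zoom (182,190), the wing lies along the rod at (730,88) in the top crop, and the grip holds at 78 N. Handing in.

```bash
python3 -c "
from plant import job
print(job.job_done())"
```

```text
the job is handed in; nothing more can be done
None
```

I turned the wing nut in line with the rod, drew the rod out about 84 mm and handed in at 15.7 s still gripping it (78 N); the pointer stands over the clip's gap, within about 2 mm of its middle by my camera estimates, and the verdict was not shown.

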